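# Set the air cylinder's flow collar and hold its rod drawn out

## Task

Turn the black flow-control collar on the small air cylinder to 4, so that its nose points at the group of four pips, then draw the piston rod straight up by 40 mm, without levering it sideways in its bore or pulling it out of the cylinder. Finish while still holding the rod there, so that its seal can be inspected; leave the screwdriver, the wheel and the torch alone.

Things in the scene. Friction and masses are not known exactly. Their poses are not given: they have to be found in the camera images.
- cylinder: air cylinder fixed upright: square foot 96x96x10 mm, aluminium barrel 54x54 mm, round dark scale plate 100 mm across on top, its upper face 90 mm above the bench, with groups of 1 to 5 pips 1 mm high on its -x side. Down its middle runs a bore 17 mm wide, 70 mm deep from the plate's face. Origin: centre of the foot's underside, on the bench; z up along the bore
- flow_collar (a joint): angle of the collar about the cylinder's axis, growing clockwise seen from above. It clicks at 0, 0.6, 1.2, 1.8, 2.4 rad: settings 1, 2, 3, 4, 5 (stops at -0.25 and 2.65). It starts at setting 2 or 3, rarely balanced between them. About 0.1 N m turns it over a click; released, it settles into the nearest one, within about 0.04 rad
- collar_nose (a point): outer end of the collar's nose (8 mm wide, 9 mm high), 32 mm from the axis and 97 mm above the bench. In the cylinder's frame it lies at the angle (from +x towards +y) 4.34 rad minus the joint value; the groups of 1 to 5 pips lie at 4.34, 3.74, 3.14, 2.54, 1.94 rad. A light line on the collar's top shows the same direction
- collar_top (a point): fixed point on the cylinder's axis, level with the upper face of the collar: 114.5 mm above the bench. The collar is black, knurled, 44 mm across and 24 mm high, stands round the rod on the scale plate and can be gripped from above, across a line at right angles to its nose
- piston_rod: loose steel rod, about 0.22 kg, standing in the bore: shaft 16 mm across, 100 mm long, with a round knob 24 mm across and 28 mm high on top. Origin: centre of its lower end, 20 mm above the bench at the start (knob then 120 to 148 mm above it); z up the rod. A dark 3 mm groove 54.5 mm above the lower end is level with the collar's top face when 40 mm is drawn out. Let go, it drops back
- screwdriver: blue screwdriver 158 mm long, 24 mm thick, lying on the bench; origin under its centre; leave alone
- caster_wheel: black plastic wheel 62 mm across and 16 mm high lying flat; origin under its centre; leave alone
- torch: short black torch 33 mm across and 58 mm high standing on its tail; origin under its centre; leave alone
Not all that is in view belongs to the job. Of the things like the piston_rod, leave any that is orange; of the rest the smaller one is meant.

How it is judged:
On the way, in this order (a step that is already met when the one before it is completed fails the run):
1. the collar stands at setting 4 (within 0.15 rad) with the rod still in (drawn out by less than 15 mm) (value of joint flow_collar between 1.65 and 1.95 rad and z of piston_rod in the frame of cylinder below 0.035 m), for 0.2 s.
2. the rod is drawn out by 34 to 46 mm (z of piston_rod in the frame of cylinder between 0.054 and 0.066 m), for 0.2 s.
At the end, for the whole second after the job is handed in: The collar is at setting 4 (1.8 rad, within 0.15); the rod is drawn out by 40 mm (within 6 mm), straight in its bore (within 4 mm and 0.04 rad), at rest, gripped by the fingers (more than 1.5 N) and pressing on the cylinder with less than 10 N (all of step 2 and value of joint flow_collar between 1.65 and 1.95 rad and horizontal distance between piston_rod and cylinder below 0.004 m and angle between piston_rod's own z axis and vertical below 0.04 rad and contact force between the fingers and piston_rod above 1.5 N and linear speed of piston_rod below 0.01 m/s and contact force between piston_rod and cylinder below 10 N); the arm keeps its last pose, push and grip.
It fails at once if the rod is levered or pressed against the cylinder (more than 35 N) (contact force between piston_rod and cylinder above 35 N).
It fails at once if the rod is pulled out of the cylinder (drawn out by more than 65 mm) (z of piston_rod in the frame of cylinder above 0.085 m).
It fails at once if the screwdriver, wheel or torch is moved by more than 20 mm (distance of any of screwdriver, caster_wheel, torch from where it was at the start of the episode above 0.02 m).
It also fails if it takes over 48 s, if anything falls off the work surface, if the arm or the gripper's body presses on something with over 40 N, if the wrist force passes 120 N, or if a joint passes its speed limit or range.

## Robot

A 6-joint arm with a two-finger parallel gripper is mounted at the origin on a cart in front of the work surface, level with it; the furniture and walls round the work are solid. World frame = base frame: x ahead of the robot, y to its left, z up, the work surface at z = 0. Lengths are in m, angles in rad, forces in N, time in s.
With the tool pointing down it reaches from about 0.325 to 0.85 m from the base axis. Payload 15.5 kg.
Tool frame: the origin (TCP) lies at the very end of the fingers, on their centre line; the grasp point (between the pads) lies 19 mm behind it; z points along the fingers, y is the line along which they close (so a half turn about z gives the same grasp; the last joint's range is limited). The gripper opens to 91 mm and grips with 3 to 60 N. Pads are 32 mm wide; open, the fingers measure 118 mm over their backs; the gripper's body (76 mm by 178 mm) begins 60 mm behind the grasp point.
Start: joints at [-1.264, 0.494, 1.345, -0, 1.302, -0.096], TCP at [0.244, -0.575, 0.214] pointing down, gripper open.
Joint ranges: [-2.91, 2.91], [-0.82, 2.16], [0.22, 2.67], [-1.22, 4.37], [0.12, 2.79], [-3.08, 3.08]. Speed limits (rad/s): [1.89, 1.89, 2.57, 3.01, 3.01, 3.01].

## Interface

Orientations are given as [roll, pitch, yaw] about the fixed x, y, z axes, in that order (R = Rz(yaw) Ry(pitch) Rx(roll)).
In Python, from workcell import r gives the robot as it stands.
- The arm moves only by the tool send_rows, never from a script. Its argument "targets" is text: rows parted by semicolons, each of 7 numbers parted by spaces: the shift along the tool's x, y, z as a fraction of full scale, then the turn, a rotation vector about the tool's x, y, z as a fraction of full scale, then the closure, from 0 (fully open) to 1 (shut). A call has exactly 8 rows; each row shifts and turns the commanded pose from where the row before left it, along the tool's axes as they then stand; what a row does not reach is not made up. Full scale, the value 1, is 0.3 m for a shift and 30 degrees for a turn. A row lasts 1/10 s, in which the tool goes at most 50 mm and 8.59 degrees, less where a joint would pass 70% of its speed; a pose out of reach is approached as far as the arm can. A call with a number of a shift or a turn outside -1 to 1 is refused whole. A call with a gripper value outside its range is refused whole. The fingers move at their own pace and stop on an object; "force" is the grip in N (left out, the last holds). Time passes only in rows, so rows that do not move let the fingers close, or fill a call up. It gives the time, the measured TCP pose, the force, the opening and the grip force at its end, in the units of the state.
- r.sense(): the state, without advancing time (a new reading comes with each control period).
- r.get_image(name): name is "side" or "top" or "wrist"; returns (picture, depth): 480x640x3 uint8, red, green, blue; 480x640 float32, m along the optical axis (not along the pixel's ray), 0 where there is no reading.
- r.camera_model(name): a dict with "fx", "fy", "cx", "cy" (pixels), "pose" (4x4, takes a point from camera to world coordinates). Camera axes: x right, y down, z forward; pixel columns grow to the right and rows downward; lengths in m; the calibration is good to about 2 mm. A picture is of the moment at which its call begins: read the wrist's pose just before it. camera_model takes no time and is no camera call; for the wrist camera it gives the pose at the moment of the call.
- r.finish_job(): hands the job in; it is judged then, once.
The state is a dict: "t": time; "joints": joint angles; "qvel": joint speeds; "tau": joint torques, N m; "eef_pos": TCP position; "ee_rot": TCP orientation; "contact_force": force on the tool from outside, world axes, zero at the start; "wrist_torque": the same for the moment, N m; "grip_width": opening from 0.0 (shut) to 1.0 (fully open); "gripper_force": force on a finger pad.
Only numpy, scipy, OpenCV 4.12 (cv2) and the standard library are available. Lean on these libraries where they do the work, as an engineer would, in place of code of your own. Each camera call takes 0.05 s, during which the arm holds its last target. There are 200 camera calls.

## Working session

There is one attempt and no reset: what is moved stays moved. The work goes in short steps, Python scripts to look and compute and a tool call to move; the robot and the scene stay as the last step left them, time stands still between calls to the robot, and variables do not carry over. Pictures are saved under pics/ and viewed, at most 10 in all, crops included, and the job is handed in when it is done.

Besides the shell and the picture viewer there is one more tool, called after ">>>" as name(argument=value, ...) on one line, values as JSON. send_rows: Moves the arm, as the interface text tells. Shift numbers are shares of 0.3 m and turn numbers shares of 30 degrees, none past 1 either way. Its arguments: {"type":"object","properties":{"targets":{"type":"string"},"force":{"type":"number"}},"required":["targets"]}

```bash
mkdir -p pics; cat > h.py <<'E'
from workcell import r
import numpy as np, cv2
def snap(name, fn):
    m=r.camera_model(name); im,d=r.get_image(name)
    cv2.imwrite('pics/%s.png'%fn, im[:,:,::-1]); np.savez('pics/%s.npz'%fn, im=im,d=d,**{k:np.array(m[k]) for k in ('fx','fy','cx','cy','pose')})
    return im,d,m
def load(fn): return np.load('pics/%s.npz'%fn)
def cloud(z):
    d=z['d']; v,u=np.mgrid[:d.shape[0],:d.shape[1]]
    P=np.stack([(u-z['cx'])/z['fx']*d,(v-z['cy'])/z['fy']*d,d,np.ones_like(d)],-1)
    return (P@z['pose'].T)[...,:3]
E
python3 - <<'E'
from h import *
for n in ('side','top'):
    im,d,m=snap(n,n+'0')
    print(n,np.round(m['pose'],3).tolist(),m['fx'])
a=np.hstack([cv2.imread('pics/%s0.png'%n) for n in('top','side')])
print(r.sense())
E
```

```text
side [[-0.919, -0.205, 0.338, 0.194], [-0.395, 0.475, -0.787, 0.955], [0.001, -0.856, -0.517, 0.63], [0.0, 0.0, 0.0, 1.0]] 521.8525987850901
top [[0.003, -0.987, 0.162, 0.357], [-0.999, -0.008, -0.031, 0.172], [0.032, -0.162, -0.986, 1.138], [0.0, 0.0, 0.0, 1.0]] 525.3889555511996
{'t': 0.1, 'joints': array([-1.26452128e+00,  4.94116598e-01,  1.34606423e+00,  1.14944018e-05,
        1.30250926e+00, -9.55032221e-02]), 'qvel': array([-3.10066388e-04, -2.09959683e-03,  9.94100725e-04, -8.73149261e-05,
       -5.10632791e-04,  4.85883944e-04]), 'tau': array([ 6.51586724e-04, -8.80243993e+01, -3.82544875e+01,  7.10859708e-02,
        4.83512355e-02, -1.27502557e-05]), 'eef_pos': array([ 0.24431054, -0.57489874,  0.21340234]), 'ee_rot': array([-3.14050128e+00, -1.15678383e-04,  4.01775154e-01]), 'contact_force': array([-0.50680176, -0.00667197,  0.42413034]), 'wrist_torque': array([ 0.02266187,  0.00966468, -0.05098108]), 'gripper_force': 0.0, 'grip_width': 1.000062877134421}
```

View pics/top0.png

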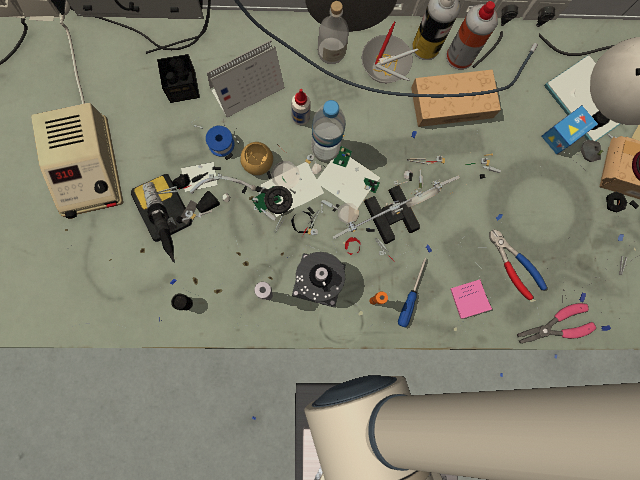

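View pics/side0.png

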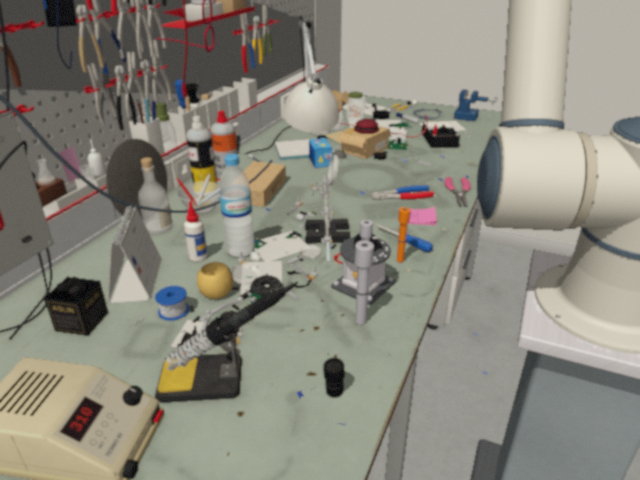

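Top view: the cylinder is at (320,277) with a knobbed rod in it at (321,272). Candidates for the rod are that one, a larger grey standing rod at (262,290), and an orange rod at (381,298). By the description I choose the one in the cylinder, since it is the smaller and not orange. The torch is at (181,302), the wheel at (278,200) and the screwdriver at (410,295). Next is a close crop to check this, plus heights.

```bash
python3 - <<'E'
from h import *
z=load('top0'); C=cloud(z)
for nm,(u0,u1,v0,v1) in dict(rod=(310,332,260,285),grey=(253,272,280,300),orange=(373,390,290,305)).items():
    p=C[v0:v1,u0:u1].reshape(-1,3); zm=np.percentile(p[:,2],97); q=p[p[:,2]>zm-.006]
    print(nm,zm.round(4),q.mean(0).round(4),np.ptp(q,axis=0).round(4))
p=C[245:310,285:355].reshape(-1,3)
for a,b in((.08,.096),(.105,.118),(.13,.16)):
    q=p[(p[:,2]>a)&(p[:,2]<b)]; print(a,len(q),q.min(0).round(4),q.max(0).round(4),((q.min(0)+q.max(0))/2).round(4))
s=load('side0'); S=cloud(s)
for (u,v) in((366,224),(362,244),(404,212)):
    q=S[v-3:v+4,u-3:u+4].reshape(-1,3); print(u,v,np.median(q,0).round(4))
a=cv2.resize(z['im'][240:315,280:355],(525,525),interpolation=cv2.INTER_CUBIC)
b=cv2.resize(s['im'][200:305,325:420],(475,525),interpolation=cv2.INTER_CUBIC)
im=np.hstack([a,b[:,:275*1]]) if 0 else np.hstack([cv2.resize(a,(400,400)),cv2.resize(b,(362,400))])
cv2.imwrite('pics/crop.png',im[:,:,::-1])
E
```

```text
rod 0.1514 [0.4562 0.1305 0.1572] [0.1117 0.053  0.9922]
grey 0.1722 [0.423  0.2382 0.1839] [0.0809 0.0806 0.9719]
orange 0.132 [0.4133 0.0135 0.129 ] [0.023  0.0219 0.0069]
0.08 1488 [0.4075 0.0817 0.0817] [0.5059 0.1783 0.0959] [0.4567 0.13   0.0888]
0.105 239 [0.4352 0.1076 0.1059] [0.4786 0.1526 0.1179] [0.4569 0.1301 0.1119]
0.13 134 [0.4455 0.1192 0.1311] [0.4692 0.1416 0.1533] [0.4573 0.1304 0.1422]
366 224 [0.4577 0.1361 0.1479]
362 244 [0.4295 0.2393 0.1682]
404 212 [0.4147 0.021  0.127 ]
```

View pics/crop.png

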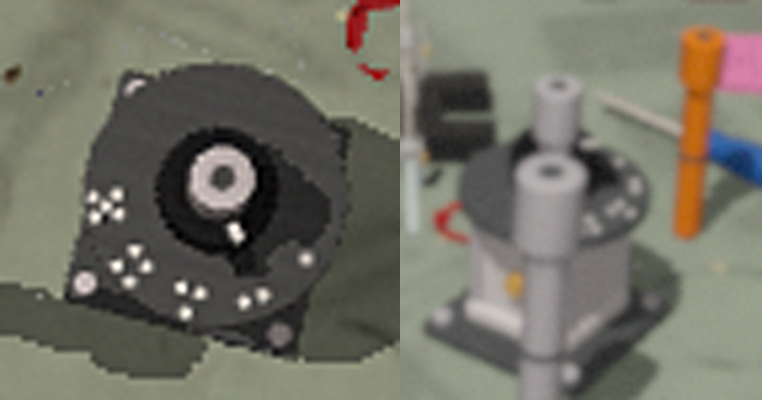

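The crop confirms it: grey knob in the black collar, light line pointing between the "1" and "2" sides near "2". The grey rod in front is taller and stands loose. Next I get the cylinder yaw and nose angle.

```bash
cat >> h.py <<'E'
def pips(fn,c,zp=.0905):
    z=load(fn); C=cloud(z); im=z['im'].astype(float); g=im.min(2)
    # intersect rays with known plane height for lateral accuracy
    o=z['pose'][:3,3]; v,u=np.mgrid[:480,:640]
    D=np.stack([(u-z['cx'])/z['fx'],(v-z['cy'])/z['fy'],np.ones_like(u,float)],-1)@z['pose'][:3,:3].T
    W=o+D*((zp-o[2])/D[...,2])[...,None]
    rr=np.hypot(W[...,0]-c[0],W[...,1]-c[1])
    m=(g>150)&(rr>.033)&(rr<.049)&(abs(C[...,2]-.09)<.008)
    n,l,st,ce=cv2.connectedComponentsWithStats(m.astype(np.uint8))
    out=[]
    for i in range(1,n):
        q=W[l==i][:,:2].mean(0)-c; out.append((st[i,4],round(float(np.hypot(*q)),4),round(float(np.arctan2(q[1],q[0])%(2*np.pi)),3)))
    W2=o+D*((.1145-o[2])/D[...,2])[...,None]
    r2=np.hypot(W2[...,0]-c[0],W2[...,1]-c[1])
    m2=(g>130)&(r2>.0135)&(r2<.0215)&(abs(C[...,2]-.1145)<.006)
    q=W2[m2][:,:2]-c
    n2,l2,s2,_=cv2.connectedComponentsWithStats(m2.astype(np.uint8))
    line=[(s2[i,4],np.round(W2[l2==i][:,:2].mean(0)-c,4).tolist()) for i in range(1,n2)]
    line=[(a,p,round(float(np.arctan2(p[1],p[0])%(2*np.pi)),3)) for a,p in line]
    return sorted(out,key=lambda a:a[2]),line
def go(p,yaw=None,n=1):
    """print n equal rows taking the tool from the sensed pose to p, yaw (tool down)"""
    from scipy.spatial.transform import Rotation as R
    s=r.sense(); A=R.from_euler('xyz',s['ee_rot']); y=s['ee_rot'][2] if yaw is None else yaw
    B=R.from_euler('xyz',[np.pi,0,y]); rv=(A.inv()*B).as_rotvec()
    print('pos',s['eef_pos'].round(4),'rot',s['ee_rot'].round(4),'shift m',(A.inv().apply(np.array(p)-s['eef_pos'])).round(4),
      'per row',(A.inv().apply(np.array(p)-s['eef_pos'])/.3/n).round(4),'turn per row',(np.degrees(rv)/30/n).round(4),'deg',np.degrees(rv).round(1))
E
python3 - <<'E'
from h import *
a,l=pips('top0',np.array([.457,.1302])); print(*a,sep='\n'); print(l)
go([.457,.10,.28],n=16)
go([.40,.10,.28],n=16)
E
```

```text
(np.int32(2), 0.037, 1.575)
(np.int32(2), 0.046, 1.597)
(np.int32(6), 0.0438, 1.728)
(np.int32(3), 0.0374, 1.773)
(np.int32(4), 0.0374, 2.17)
(np.int32(4), 0.0457, 2.205)
(np.int32(4), 0.0465, 2.36)
(np.int32(2), 0.0374, 2.379)
(np.int32(3), 0.0368, 2.794)
(np.int32(3), 0.0458, 2.895)
(np.int32(2), 0.0373, 2.983)
(np.int32(3), 0.0418, 3.4)
(np.int32(3), 0.0409, 3.579)
(np.int32(2), 0.0406, 4.089)
[(np.int32(7), [-0.0161, -0.0063], 3.515)]
pos [ 0.2443 -0.5749  0.2134] rot [-3.1405e+00 -1.0000e-04  4.0180e-01] shift m [ 0.4597 -0.5381 -0.066 ] per row [ 0.0958 -0.1121 -0.0137] turn per row [-0.0001 -0.      0.    ] deg [-0.1 -0.   0. ]
pos [ 0.2443 -0.5749  0.2134] rot [-3.1405e+00 -1.0000e-04  4.0180e-01] shift m [ 0.4072 -0.5603 -0.0659] per row [ 0.0848 -0.1167 -0.0137] turn per row [-0.0001 -0.      0.    ] deg [-0.1 -0.   0. ]
```

Pip groups lie at about 1.67, 2.28, 2.89, 3.49 and 4.09 rad (0.6 apart as expected), giving a cylinder yaw of about -0.265. The line at 3.5 means setting 2, so it needs +1.2 rad. I move above the cylinder.

>>> send_rows(targets="0.065 -0.079 -0.01 0 0 0 0;0.065 -0.079 -0.01 0 0 0 0;0.065 -0.079 -0.01 0 0 0 0;0.065 -0.079 -0.01 0 0 0 0;0.065 -0.079 -0.01 0 0 0 0;0.065 -0.079 -0.01 0 0 0 0;0.065 -0.079 -0.01 0 0 0 0;0.065 -0.079 -0.01 0 0 0 0")

```text
t: 0.9
eef_pos: [0.3139, -0.3384, 0.2378]
ee_rot: [-3.141, 0.0, 0.402]
contact_force: [1.2, -0.1, 0.6]
grip_width: 1.005
gripper_force: 0.0
```

>>> send_rows(targets="0.065 -0.079 -0.01 0 0 0 0;0.065 -0.079 -0.01 0 0 0 0;0.065 -0.079 -0.01 0 0 0 0;0.065 -0.079 -0.01 0 0 0 0;0.065 -0.079 -0.01 0 0 0 0;0.065 -0.079 -0.01 0 0 0 0;0.065 -0.079 -0.01 0 0 0 0;0.065 -0.079 -0.01 0 0 0 0")

```text
t: 1.7
eef_pos: [0.3833, -0.1029, 0.262]
ee_rot: [-3.141, 0.0, 0.402]
contact_force: [0.9, -0.9, -1.0]
grip_width: 1.001
gripper_force: 0.0
```

>>> send_rows(targets="0.065 -0.079 -0.01 0 0 0 0;0.065 -0.079 -0.01 0 0 0 0;0.065 -0.079 -0.01 0 0 0 0;0.065 -0.079 -0.01 0 0 0 0;0.065 -0.079 -0.01 0 0 0 0;0.06 -0.07 -0.01 0 0 0 0;0 0 0 0 0 0 0;0 0 0 0 0 0 0")

```text
t: 2.5
eef_pos: [0.4348, 0.0696, 0.2797]
ee_rot: [-3.142, 0.001, 0.403]
contact_force: [-0.7, -1.6, -0.0]
grip_width: 1.0
gripper_force: 0.0
```

```bash
python3 - <<'E'
from h import *
im,d,m=snap('wrist','w1'); print(np.round(m['pose'],3).tolist(),m['fx'])
go([.457,.1302,.18],0.338,n=8)
p=cloud(load('w1')).reshape(-1,3)
p=p[np.hypot(p[:,0]-.457,p[:,1]-.13)<.06]
for a,b in((.086,.094),(.111,.118),(.141,.152)):
    q=p[(p[:,2]>a)&(p[:,2]<b)]; print(a,len(q),q.min(0).round(4) if len(q) else 0,q.max(0).round(4) if len(q) else 0, np.median(q,0) if len(q) else 0)
E
```

```text
[[0.393, -0.882, -0.261, 0.51], [-0.92, -0.377, -0.111, 0.101], [-0.0, 0.284, -0.959, 0.45], [0.0, 0.0, 0.0, 1.0]] 409.28212925802166
pos [0.4346 0.0691 0.2797] rot [-3.1415e+00  8.0000e-04  4.0230e-01] shift m [ 0.0446 -0.0475  0.0996] per row [ 0.0186 -0.0198  0.0415] turn per row [-0.      0.0002  0.0153] deg [-0.   0.   3.7]
0.086 7830 [0.4095 0.0794 0.0862] [0.5087 0.1784 0.0935] [0.46563319 0.12935213 0.08935168]
0.111 1288 [0.4368 0.1067 0.111 ] [0.4815 0.1507 0.1163] [0.46542473 0.12536156 0.11366895]
0.141 831 [0.4474 0.1174 0.1411] [0.4711 0.1405 0.1498] [0.45983466 0.12881084 0.14726591]
```

View pics/w1.png

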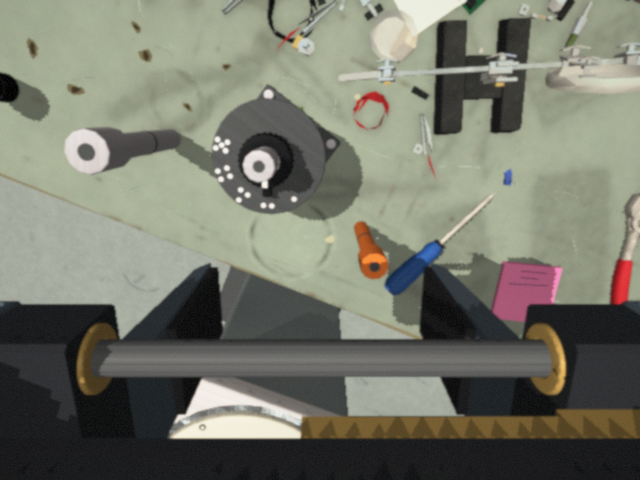

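Wrist view: the line on the collar at (265,185) points at the "2" group at (268,206). The grey rod is at (88,150) and the orange one at (373,265). The heights agree (0.089, 0.114, 0.147) and the centre is about (0.458, 0.1295). I go closer.

>>> send_rows(targets="0.022 -0.022 0.045 0 0 0.02 0;0.022 -0.022 0.045 0 0 0.02 0;0.022 -0.022 0.045 0 0 0.02 0;0.022 -0.022 0.045 0 0 0.02 0;0.022 -0.022 0.045 0 0 0.02 0;0.022 -0.022 0.045 0 0 0.02 0;0.02 -0.022 0.045 0 0 0.003 0;0 0 0 0 0 0 0")

```text
t: 3.35
eef_pos: [0.4601, 0.1284, 0.1841]
ee_rot: [-3.141, 0.003, 0.337]
contact_force: [0.3, -0.1, 0.2]
grip_width: 1.0
gripper_force: 0.0
```

```bash
python3 - <<'E'
from h import *
im,d,m=snap('wrist','w2')
snap('side','side1')
go([.4582,.1295,.097],0.338,n=8)
p=cloud(load('w2')).reshape(-1,3)
p=p[np.hypot(p[:,0]-.457,p[:,1]-.13)<.06]
for a,b in((.086,.094),(.111,.118),(.141,.152)):
    q=p[(p[:,2]>a)&(p[:,2]<b)]
    if len(q): print(a,len(q),q.min(0).round(4),q.max(0).round(4),((q.min(0)+q.max(0))/2).round(4))
E
```

```text
pos [0.4605 0.1281 0.1856] rot [3.1415e+00 7.0000e-04 3.3690e-01] shift m [-0.0017 -0.0021  0.0886] per row [-0.0007 -0.0009  0.0369] turn per row [ 0.      0.0002 -0.0003] deg [ 0.   0.  -0.1]
0.086 11742 [0.4096 0.0793 0.086 ] [0.5091 0.1788 0.094 ] [0.4593 0.1291 0.09  ]
0.111 1854 [0.438  0.1066 0.111 ] [0.4815 0.151  0.1158] [0.4597 0.1288 0.1134]
0.141 1470 [0.4482 0.1174 0.141 ] [0.4712 0.1406 0.1493] [0.4597 0.129  0.1452]
```

View pics/w2.png

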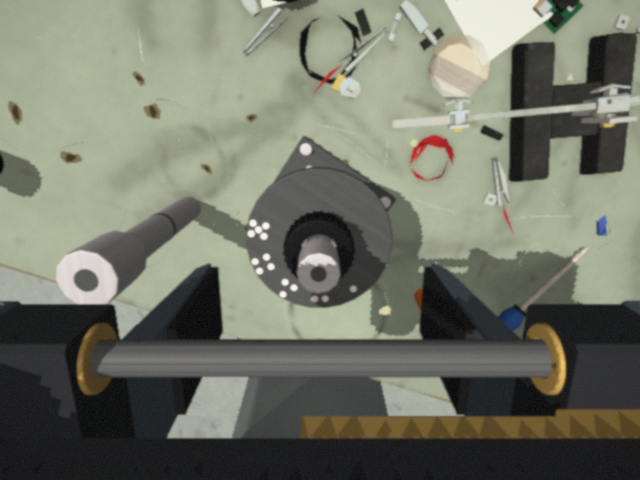

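Close wrist view: the knob at (319,275) is centred between the fingers, and the grey rod at (88,280) is clear of the left finger. The collar centre is about (0.4594, 0.129). I descend round the collar, then close gently.

>>> send_rows(targets="-0.001 -0.001 0.04 0 0 0 0;-0.001 -0.001 0.04 0 0 0 0;0 -0.001 0.04 0 0 0 0;0 -0.001 0.04 0 0 0 0;0 0 0.04 0 0 0 0;0 0 0.04 0 0 0 0;0 0 0.04 0 0 0 0.2;0 0 0.012 0 0 0 0.3", force=10)

```text
t: 4.25
eef_pos: [0.4597, 0.1291, 0.0977]
ee_rot: [3.142, 0.0, 0.337]
contact_force: [-0.2, -0.2, -0.0]
grip_width: 0.855
gripper_force: 0.0
```

>>> send_rows(targets="0 0 0 0 0 0 0.4;0 0 0 0 0 0 0.45;0 0 0 0 0 0 0.5;0 0 0 0 0 0 0.55;0 0 0 0 0 0 0.6;0 0 0 0 0 0 0.6;0 0 0 0 0 0 0.6;0 0 0 0 0 0 0.6", force=10)

```text
t: 5.05
eef_pos: [0.4601, 0.1299, 0.0982]
ee_rot: [3.141, -0.001, 0.337]
contact_force: [-0.8, 0.7, 6.2]
grip_width: 0.48
gripper_force: 10.0
```

```bash
python3 - <<'E'
from h import *
s=r.sense(); print({k:np.round(s[k],4) for k in('t','joints','eef_pos','ee_rot','contact_force','wrist_torque','grip_width','gripper_force')})
E
```

```text
{'t': np.float64(5.05), 'joints': array([ 0.1502,  0.4552,  1.8342, -0.    ,  0.8516,  1.3835]), 'eef_pos': array([0.4601, 0.1299, 0.0982]), 'ee_rot': array([ 3.1415e+00, -6.0000e-04,  3.3750e-01]), 'contact_force': array([-0.7826,  0.71  ,  6.173 ]), 'wrist_torque': array([0.0037, 0.1326, 0.0063]), 'grip_width': np.float64(0.4803), 'gripper_force': np.float64(10.001)}
```

Opening 43.7 mm matches the 44 mm collar, and the side force is small. I turn 69° clockwise (+z of tool).

>>> send_rows(targets="0 0 0 0 0 0 0.6;0 0 0 0 0 0.15 0.6;0 0 0 0 0 0.15 0.6;0 0 0 0 0 0.15 0.6;0 0 0 0 0 0.15 0.6;0 0 0 0 0 0.15 0.6;0 0 0 0 0 0.15 0.6;0 0 0 0 0 0 0.6", force=20)

```text
t: 5.85
eef_pos: [0.4601, 0.129, 0.0982]
ee_rot: [3.14, -0.001, -0.136]
contact_force: [-0.3, -11.4, 8.6]
grip_width: 0.478
gripper_force: 20.0
```

```bash
python3 - <<'E'
from h import *
s=r.sense(); print({k:np.round(s[k],4) for k in('t','joints','eef_pos','ee_rot','contact_force','wrist_torque','grip_width','gripper_force')})
E
```

```text
{'t': np.float64(5.85), 'joints': array([ 1.4940e-01,  4.5510e-01,  1.8343e+00, -1.8000e-03,  8.5170e-01,
        1.8579e+00]), 'eef_pos': array([0.4601, 0.129 , 0.0982]), 'ee_rot': array([ 3.1404e+00, -8.0000e-04, -1.3650e-01]), 'contact_force': array([ -0.307 , -11.4103,   8.6161]), 'wrist_torque': array([-1.9939e+00,  3.2100e-02,  1.0000e-04]), 'grip_width': np.float64(0.4776), 'gripper_force': np.float64(20.0046)}
```

The turn is following (0.474 rad so far), with an 11 N side force toward -y, so I ease the tool 1 mm that way and carry on.

>>> send_rows(targets="0 0.0033 0 0 0 0 0.6;0 0 0 0 0 0.15 0.6;0 0 0 0 0 0.15 0.6;0 0 0 0 0 0.15 0.6;0 0 0 0 0 0.15 0.6;0 0 0 0 0 0.15 0.6;0 0 0 0 0 0.15 0.6;0 0 0 0 0 0 0.6")

```text
t: 6.65
eef_pos: [0.4598, 0.1281, 0.0981]
ee_rot: [3.141, -0.001, -0.608]
contact_force: [0.2, -10.3, 8.8]
grip_width: 0.481
gripper_force: 20.0
```

```bash
python3 - <<'E'
from h import *
s=r.sense(); print({k:np.round(s[k],4) for k in('t','joints','eef_pos','ee_rot','contact_force','wrist_torque','grip_width','gripper_force')})
E
```

```text
{'t': np.float64(6.65), 'joints': array([ 1.4750e-01,  4.5470e-01,  1.8354e+00, -1.8000e-03,  8.5150e-01,
        2.3271e+00]), 'eef_pos': array([0.4598, 0.1281, 0.0981]), 'ee_rot': array([ 3.1406e+00, -9.0000e-04, -6.0770e-01]), 'contact_force': array([  0.2201, -10.3164,   8.801 ]), 'wrist_torque': array([-1.8487,  0.2901,  0.0078]), 'grip_width': np.float64(0.4815), 'gripper_force': np.float64(20.0027)}
```

>>> send_rows(targets="0.0019 0.0027 0 0 0 0 0.6;0 0 0 0 0 0.125 0.6;0 0 0 0 0 0.125 0.6;0 0 0 0 0 0.125 0.6;0 0 0 0 0 0.125 0.6;0 0 0 0 0 0 0.6;0 0 0 0 0 0 0.6;0 0 0 0 0 0 0.6")

```text
t: 7.45
eef_pos: [0.4595, 0.1275, 0.0981]
ee_rot: [3.141, -0.0, -0.867]
contact_force: [-3.2, -4.9, 10.4]
grip_width: 0.478
gripper_force: 20.0
```

```bash
python3 - <<'E'
from h import *
s=r.sense(); print({k:np.round(s[k],4) for k in('t','joints','eef_pos','ee_rot','contact_force','wrist_torque','grip_width','gripper_force')})
E
```

```text
{'t': np.float64(7.45), 'joints': array([ 1.4590e-01,  4.5440e-01,  1.8362e+00, -7.0000e-04,  8.5140e-01,
        2.5838e+00]), 'eef_pos': array([0.4595, 0.1275, 0.0981]), 'ee_rot': array([ 3.141e+00, -3.000e-04, -8.666e-01]), 'contact_force': array([-3.19  , -4.9113, 10.3645]), 'wrist_torque': array([-0.7847,  0.5841,  0.0091]), 'grip_width': np.float64(0.4778), 'gripper_force': np.float64(20.0014)}
```

Turned 1.204 rad in total. I release, rise and check the setting and the alignment with the wrist camera.

>>> send_rows(targets="0 0 0 0 0 0 0.4;0 0 0 0 0 0 0.2;0 0 0 0 0 0 0;0 0 0.0 0 0 0 0;0 0 -0.07 0 0 0 0;0 0 -0.08 0 0 0 0;0 0 -0.08 0 0 0 0;0 0 -0.06 0 0 0 0")

```text
t: 8.25
eef_pos: [0.4599, 0.1279, 0.1861]
ee_rot: [-3.141, -0.0, -0.867]
contact_force: [0.1, -0.2, -0.5]
grip_width: 1.001
gripper_force: 0.0
```

>>> send_rows(targets="0 0 0 0 0 0 0;0 0 0 0 0 0 0;0 0 0 0 0 0 0;0 0 0 0 0 0 0;0 0 0 0 0 0 0;0 0 0 0 0 0 0;0 0 0 0 0 0 0;0 0 0 0 0 0 0")

```text
t: 9.05
eef_pos: [0.4597, 0.1279, 0.1847]
ee_rot: [3.142, 0.0, -0.867]
contact_force: [-0.2, 0.6, 0.0]
grip_width: 0.999
gripper_force: 0.0
```

```bash
python3 - <<'E'
from h import *
s=r.sense(); print({k:np.round(s[k],4) for k in('eef_pos','ee_rot','contact_force','grip_width')})
snap('wrist','w3'); snap('top','top3')
s=r.sense(); print({k:np.round(s[k],4) for k in('eef_pos','ee_rot','contact_force','grip_width')})
p=cloud(load('w3')).reshape(-1,3)
p=p[np.hypot(p[:,0]-.459,p[:,1]-.129)<.06]
for a,b in((.086,.094),(.111,.118),(.141,.152)):
    q=p[(p[:,2]>a)&(p[:,2]<b)]
    if len(q): print(a,len(q),q.min(0).round(4),q.max(0).round(4),((q.min(0)+q.max(0))/2).round(4))
for c in ((.4594,.129),(.459,.128)): 
    a,l=pips('w3',np.array(c)); print(l,a)
im=cv2.imread('pics/w3.png')
cv2.imwrite('pics/w3c.png',cv2.resize(im[180:400,200:440],(720,660))[:600])
E
```

```text
{'eef_pos': array([0.4597, 0.1279, 0.1847]), 'ee_rot': array([ 3.1415e+00,  1.0000e-04, -8.6690e-01]), 'contact_force': array([-0.234 ,  0.6413,  0.013 ]), 'grip_width': np.float64(0.9993)}
{'eef_pos': array([0.4597, 0.1279, 0.1848]), 'ee_rot': array([-3.1416, -0.    , -0.8669]), 'contact_force': array([ 0.3293, -0.2552, -0.3373]), 'grip_width': np.float64(0.9999)}
0.086 11669 [0.4098 0.0792 0.086 ] [0.5091 0.1788 0.0939] [0.4594 0.129  0.09  ]
0.111 1852 [0.4374 0.1063 0.111 ] [0.4817 0.1514 0.1159] [0.4595 0.1288 0.1134]
0.141 1459 [0.4479 0.1171 0.141 ] [0.4712 0.1402 0.1493] [0.4596 0.1287 0.1452]
[(np.int32(1), [-0.0185, 0.0007], 3.104), (np.int32(1), [-0.0202, 0.0036], 2.965)] [(np.int32(231), 0.0414, 1.693), (np.int32(2), 0.0334, 1.918), (np.int32(2), 0.0347, 2.016), (np.int32(31), 0.0379, 2.197), (np.int32(45), 0.0459, 2.214), (np.int32(44), 0.0459, 2.376), (np.int32(34), 0.0379, 2.401), (np.int32(1), 0.0357, 2.509), (np.int32(1), 0.0331, 2.637), (np.int32(45), 0.0375, 2.796), (np.int32(44), 0.0459, 2.894), (np.int32(47), 0.0375, 2.993), (np.int32(45), 0.0418, 3.405), (np.int32(45), 0.0417, 3.581), (np.int32(49), 0.0416, 4.09)]
[(np.int32(1), [-0.0181, 0.0017], 3.048), (np.int32(1), [-0.0198, 0.0046], 2.913)] [(np.int32(226), 0.0422, 1.682), (np.int32(2), 0.0342, 1.898), (np.int32(2), 0.0355, 1.994), (np.int32(31), 0.0385, 2.173), (np.int32(43), 0.0464, 2.194), (np.int32(44), 0.0463, 2.355), (np.int32(34), 0.0383, 2.375), (np.int32(1), 0.036, 2.48), (np.int32(1), 0.0332, 2.605), (np.int32(45), 0.0374, 2.767), (np.int32(44), 0.0458, 2.871), (np.int32(47), 0.0373, 2.965), (np.int32(45), 0.0412, 3.384), (np.int32(45), 0.041, 3.563), (np.int32(49), 0.0406, 4.084)]
```

View pics/w3c.png

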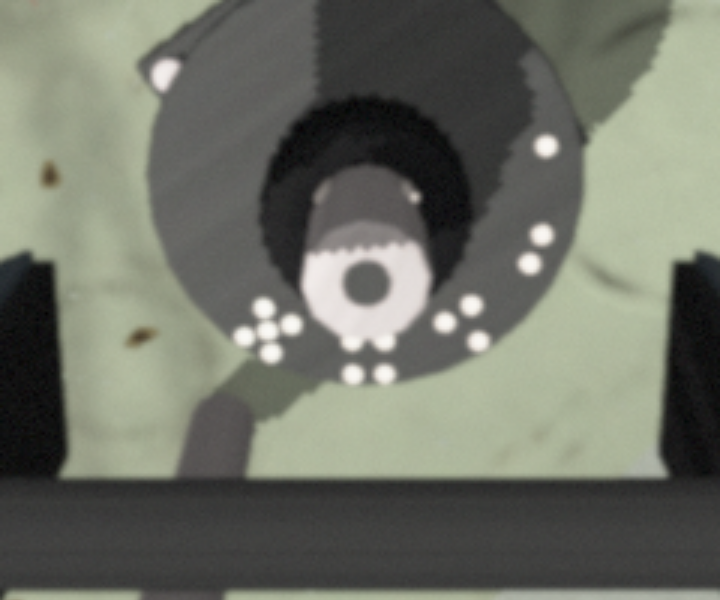

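Crop: the knob, at (367,285), sits in line over the four-pip group at (368,357) and about 0.9 mm right of finger centre, hiding the line. I check the line in the top view by numbers.

```bash
python3 - <<'E'
from h import *
z=load('top3'); 
snap('side','side3'); 
a=z['im'][240:315,280:355]; b=load('side3')['im'][195:305,320:420]
cv2.imwrite('pics/c3.png',np.hstack([cv2.resize(a,(390,400),interpolation=cv2.INTER_CUBIC),cv2.resize(b,(364,400),interpolation=cv2.INTER_CUBIC)])[:,:,::-1])
print(pips('top3',np.array([.457,.1302]))[1], pips('side3',np.array([.458,.131]))[1])
E
```

```text
[] [(np.int32(1), [-0.0112, 0.0078], 2.533)]
```

View pics/c3.png

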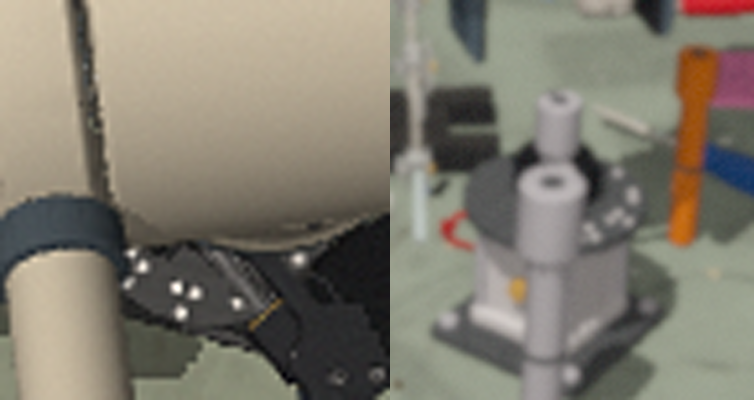

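The arm blocks the top view and the grey rod blocks the side view. I step back and up briefly so that the wrist camera can see the line.

>>> send_rows(targets="0 0 -0.05 0 0 0 0;0 0 -0.05 0 0 0 0;0 0 -0.05 0 0 0 0;-0.07 0 0 0 0 0 0;-0.08 0 0 0 0 0 0;-0.08 0 0 0 0 0 0;-0.07 0 0 0 0 0 0;0 0 0 0 0 0 0")

```text
t: 10.0
eef_pos: [0.4, 0.1977, 0.2299]
ee_rot: [3.141, 0.001, -0.865]
contact_force: [0.2, -0.6, -1.1]
grip_width: 1.003
gripper_force: 0.0
```

```bash
python3 - <<'E'
from h import *
snap('wrist','w4'); print(r.sense()['eef_pos'])
p=cloud(load('w4')).reshape(-1,3)
p=p[np.hypot(p[:,0]-.459,p[:,1]-.129)<.06]
for a,b in((.086,.094),(.111,.118),(.141,.152)):
    q=p[(p[:,2]>a)&(p[:,2]<b)]
    if len(q): print(a,len(q),((q.min(0)+q.max(0))/2).round(4))
print(pips('w4',np.array([.4594,.129])))
z=load('w4'); P=z['pose']; c=P[:3,:3].T@(np.array([.459,.129,.1])-P[:3,3]); u=int(z['fx']*c[0]/c[2]+z['cx']); v=int(z['fy']*c[1]/c[2]+z['cy']); print(u,v)
u0,v0=max(u-80,0),max(v-80,0)
cv2.imwrite('pics/w4c.png',cv2.resize(z['im'][v0:v0+160,u0:u0+160],(560,560),interpolation=cv2.INTER_CUBIC)[:,:,::-1])
E
```

```text
[0.40095522 0.19702367 0.22993572]
0.086 11801 [0.4594 0.1291 0.0894]
0.111 2209 [0.4594 0.1288 0.1136]
0.141 1312 [0.4594 0.129  0.1474]
([(np.int32(221), 0.0413, 1.692), (np.int32(42), 0.0372, 2.196), (np.int32(42), 0.0457, 2.213), (np.int32(40), 0.0458, 2.375), (np.int32(42), 0.0372, 2.394), (np.int32(3), 0.0374, 2.804), (np.int32(3), 0.0457, 2.898), (np.int32(2), 0.0372, 3.003), (np.int32(4), 0.0417, 3.405), (np.int32(4), 0.042, 3.582), (np.int32(7), 0.0418, 4.094)], [(np.int32(1), [0.0137, 0.0021], 0.152), (np.int32(95), [-0.0116, 0.0129], 2.303)])
321 101
```

View pics/w4c.png

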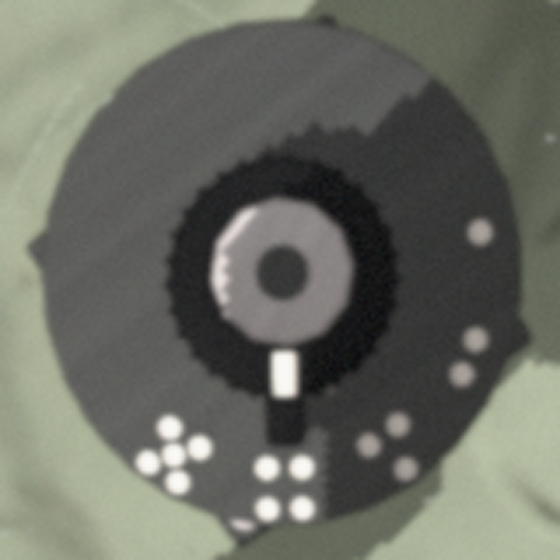

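The line at 2.303 rad matches the four-pip group at 2.295 rad, so setting 4 is confirmed. Now back over the rod and down to the knob.

```bash
python3 - <<'E'
from h import *
go([.459,.1278,.18],-.867,n=5)
E
```

```text
pos [0.401  0.197  0.2299] rot [-3.1415e+00 -1.0000e-04 -8.6510e-01] shift m [0.0903 0.0007 0.0499] per row [0.0602 0.0005 0.0333] turn per row [-0.     -0.      0.0007] deg [-0.  -0.   0.1]
```

>>> send_rows(targets="0.07 0.002 0 0 0 0.002 0;0.08 0 0 0 0 0.002 0;0.08 0 0.02 0 0 0 0;0.071 0 0.05 0 0 0 0;0 0 0.08 0 0 0 0;0 0 0.08 0 0 0 0;0 0 0.08 0 0 0 0;0 0 0.04 0 0 0 0")

```text
t: 10.85
eef_pos: [0.4592, 0.1262, 0.1231]
ee_rot: [3.14, 0.001, -0.87]
contact_force: [-0.3, -0.1, -0.1]
grip_width: 1.003
gripper_force: 0.0
```

>>> send_rows(targets="0 0 0.006 0 0 0 0.3;0 0 0 0 0 0 0.5;0 0 0 0 0 0 0.6;0 0 0 0 0 0 0.65;0 0 0 0 0 0 0.68;0 0 0 0 0 0 0.68;0 0 0 0 0 0 0.68;0 0 0 0 0 0 0.68", force=5)

```text
t: 11.65
eef_pos: [0.4594, 0.1272, 0.1231]
ee_rot: [-3.141, -0.0, -0.869]
contact_force: [0.4, -0.4, 0.3]
grip_width: 0.335
gripper_force: 0.0
```

```bash
python3 - <<'E'
from h import *
s=r.sense(); print({k:np.round(s[k],4) for k in('t','eef_pos','ee_rot','contact_force','wrist_torque','grip_width','gripper_force')})
E
```

```text
{'t': np.float64(11.65), 'eef_pos': array([0.4594, 0.1272, 0.1231]), 'ee_rot': array([-3.1415e+00, -1.0000e-04, -8.6890e-01]), 'contact_force': array([ 0.3713, -0.4208,  0.3353]), 'wrist_torque': array([ 0.1631,  0.0383, -0.0613]), 'grip_width': np.float64(0.3353), 'gripper_force': np.float64(0.0)}
```

Opening is 30 mm with no contact yet. I close on the 24 mm knob gently.

>>> send_rows(targets="0 0 0 0 0 0 0.72;0 0 0 0 0 0 0.76;0 0 0 0 0 0 0.8;0 0 0 0 0 0 0.8;0 0 0 0 0 0 0.8;0 0 0 0 0 0 0.8;0 0 0 0 0 0 0.8;0 0 0 0 0 0 0.8", force=6)

```text
t: 12.45
eef_pos: [0.4594, 0.1272, 0.123]
ee_rot: [3.142, 0.0, -0.869]
contact_force: [0.4, 0.5, -0.3]
grip_width: 0.259
gripper_force: 6.0
```

```bash
python3 - <<'E'
from h import *
s=r.sense(); print({k:np.round(s[k],4) for k in('t','eef_pos','ee_rot','contact_force','wrist_torque','grip_width','gripper_force')})
E
```

```text
{'t': np.float64(12.45), 'eef_pos': array([0.4594, 0.1272, 0.123 ]), 'ee_rot': array([ 3.1416,  0.    , -0.869 ]), 'contact_force': array([ 0.4072,  0.5437, -0.2567]), 'wrist_torque': array([ 0.1556,  0.0078, -0.064 ]), 'grip_width': np.float64(0.2586), 'gripper_force': np.float64(6.0001)}
```

Opening 23.5 mm, a knob grip with almost no side force. I firm up to 12 N and lift a first 10 mm.

>>> send_rows(targets="0 0 0 0 0 0 0.82;0 0 0 0 0 0 0.82;0 0 0 0 0 0 0.82;0 0 -0.008 0 0 0 0.82;0 0 -0.008 0 0 0 0.82;0 0 -0.008 0 0 0 0.82;0 0 -0.009 0 0 0 0.82;0 0 0 0 0 0 0.82", force=12)

```text
t: 13.25
eef_pos: [0.4596, 0.1272, 0.1333]
ee_rot: [-3.141, -0.0, -0.869]
contact_force: [0.1, 0.4, -2.0]
grip_width: 0.26
gripper_force: 12.0
```

```bash
python3 - <<'E'
from h import *
s=r.sense(); print({k:np.round(s[k],4) for k in('t','eef_pos','ee_rot','contact_force','wrist_torque','grip_width','gripper_force')})
E
```

```text
{'t': np.float64(13.25), 'eef_pos': array([0.4596, 0.1272, 0.1333]), 'ee_rot': array([-3.1411e+00, -3.0000e-04, -8.6900e-01]), 'contact_force': array([ 0.0674,  0.3852, -2.0217]), 'wrist_torque': array([ 0.1218, -0.0118,  0.0006]), 'grip_width': np.float64(0.2596), 'gripper_force': np.float64(11.9991)}
```

The tool carries -2.0 N (the rod's weight) and no side load. I lift the remaining 30 mm.

>>> send_rows(targets="0 0 -0.012 0 0 0 0.82;0 0 -0.015 0 0 0 0.82;0 0 -0.015 0 0 0 0.82;0 0 -0.015 0 0 0 0.82;0 0 -0.015 0 0 0 0.82;0 0 -0.015 0 0 0 0.82;0 0 -0.012 0 0 0 0.82;0 0 0 0 0 0 0.82")

```text
t: 14.05
eef_pos: [0.4596, 0.1272, 0.1631]
ee_rot: [-3.141, -0.0, -0.869]
contact_force: [-0.9, -0.4, -2.3]
grip_width: 0.259
gripper_force: 12.0
```

>>> send_rows(targets="0 0 0 0 0 0 0.82;0 0 0 0 0 0 0.82;0 0 0 0 0 0 0.82;0 0 0 0 0 0 0.82;0 0 0 0 0 0 0.82;0 0 0 0 0 0 0.82;0 0 0 0 0 0 0.82;0 0 0 0 0 0 0.82")

```text
t: 14.85
eef_pos: [0.4594, 0.1272, 0.1626]
ee_rot: [3.142, 0.0, -0.869]
contact_force: [-1.3, -0.3, -2.0]
grip_width: 0.257
gripper_force: 12.0
```

```bash
python3 - <<'E'
from h import *
s=r.sense(); print({k:np.round(s[k],4) for k in('t','eef_pos','ee_rot','contact_force','wrist_torque','grip_width','gripper_force')})
snap('side','side5'); snap('wrist','w5')
b=load('side5')['im'][165:295,310:420]; w=load('w5')['im']
b=cv2.resize(b,(440,520),interpolation=cv2.INTER_CUBIC)
w=cv2.resize(w[220:400,240:400] if 0 else w[160:420,230:410],(360,520),interpolation=cv2.INTER_CUBIC)
cv2.imwrite('pics/c5.png',np.hstack([b,w])[:,:,::-1])
E
```

```text
{'t': np.float64(14.85), 'eef_pos': array([0.4594, 0.1272, 0.1626]), 'ee_rot': array([ 3.1416,  0.    , -0.8689]), 'contact_force': array([-1.2549, -0.3158, -2.0358]), 'wrist_torque': array([ 0.1303,  0.0338, -0.0351]), 'grip_width': np.float64(0.2568), 'gripper_force': np.float64(11.999)}
```

View pics/c5.png

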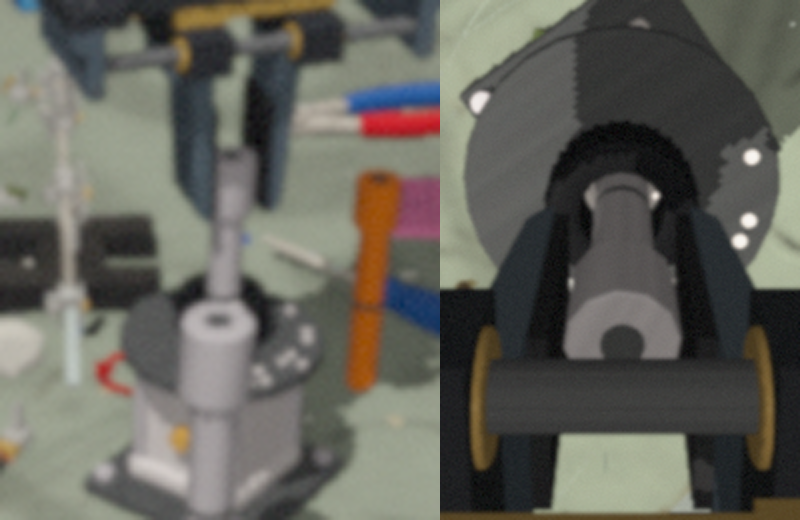

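The rod is held between the fingers and upright, with its dark groove level with the collar's top face (right half, about (622,187)). The tool rose 39.6 mm with the load steady, so I hand in.

```bash
python3 -c "
from workcell import r
print(r.finish_job())"
```

```text
the job is handed in; nothing more can be done
None
```

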